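Seat the counting pot in its tapered well

ROBOT

A 6-joint arm with a two-finger parallel gripper is mounted at the origin on a cart in front of the work surface, level with it; the furniture and walls round the work are solid. World frame = base frame: x ahead of the robot, y to its left, z up, the work surface at z = 0. Lengths are in mm, angles in rad, forces in N, time in s.
With the tool pointing down it reaches from about 375 to 750 mm from the base axis. Payload 9 kg.
Tool frame: the origin (TCP) lies midway between the tips of the shut fingers; the grasp point (between the pads) lies 19 mm behind it; z points along the fingers, y is the direction in which the jaws open and shut (so a half turn about z gives the same grasp; the last joint's range is limited). The gripper opens to 85 mm and grips with 20 to 120 N. Pads are 22 mm wide; open, the fingers measure 114 mm over their backs; the gripper's body (76 mm by 85 mm) begins 54 mm behind the grasp point. The pads swing forward as they close: fully open they stand 13 mm farther back than shut.
Start: joints at [-1.552, 0.104, 0.097, 1.564, 0, 1.353], TCP at [140.764, -583.286, 231.331] pointing down, gripper open.
Joint ranges: [-2.99, 2.99], [-0.84, 1.86], [-1.1, 1.16], [-1.84, 2.11], [-1.51, 1.56], [-3.14, 3.14]. Speed limits (rad/s): [2.22, 2.22, 2.57, 3.14, 3.14, 3.14].

INTERFACE

Orientations are given as [roll, pitch, yaw] about the fixed x, y, z axes, in that order (R = Rz(yaw) Ry(pitch) Rx(roll)).
In Python, from bench import ctrl gives the robot as it stands. Calls block until the motion is done:
- ctrl.goto(position, orientation): joint-space move of the TCP to a pose.
- ctrl.movel(position, attitude=None, max_speed=150): straight line of the TCP; attitude=None keeps the orientation; max_speed is the mean speed in mm/s.
- ctrl.movej(angles): joint-space move.
- ctrl.gripper_to(opening, force=None): finger opening in mm; force is the grip in N (None keeps the last); returns when the fingers have stopped.
- ctrl.sleep(seconds).
- ctrl.inverse_kinematics(position, orientation): joint angles nearest the present ones, or None.
- ctrl.state(): the state.
- ctrl.get_image(name): name is "side" or "top"; returns the picture (420x560x3 uint8, red, green, blue); there is no depth.
- ctrl.camera_info(name): a dict with "fx", "fy", "cx", "cy" (pixels), "dist" ([k1, k2, p1, p2, k3] as OpenCV has them; the pictures are not rectified), "R" (3x3) and "t" (3): a world point X has camera coordinates R X + t. Camera axes: x right, y down, z forward; pixel columns grow to the right and rows downward; lengths in mm; the calibration is good to about 2 mm. A picture is of the moment at which its call begins. camera_info takes no time and is no camera call.
A pose or a line that the arm cannot do raises ctrl.MotionError and nothing moves.
- ctrl.sign_off(): hands the job in, once; it reports no verdict.
The state is a dict: "time": time; "joint_pos": joint angles; "qvel": joint speeds; "effort": joint torques, N m; "tool_pos": TCP position; "orientation": TCP orientation; "contact_force": force on the tool from outside, world axes, zero at the start; "ft_torque": the same for the moment, N m; "opening": finger opening in mm.
Only numpy, scipy, OpenCV 4.12 (cv2) and the standard library are available. Lean on these libraries where they do the work, as an engineer would, in place of code of your own. Each camera call takes 0.05 s, during which the arm holds its last target.

TASK

Without lifting it off the deck, slide the tapered pot along the counting unit's deck until it tips into the tapered well, then press it down fully home: upright, centred, its rim down on the deck all round. Press gently, do not force it, leave the two vials, the small printed carton and the tape measure around the unit where they are, and let go of the pot.

Things in the scene. Friction and masses are not known exactly. Their poses are not given: they have to be found in the camera images.
- counter: The counting unit: a low, fixed grey box with an aluminium deck, 160 mm (its x) by 280 mm (its y); deck 60 mm above the table, ringed by a 6 mm wide lip that rises 2 mm above it. Origin: centre of its underside, on the table; z up. A round tapered well opens in the deck 68 mm from the origin along its own +y; the pot starts on the deck towards -y.
- well (a point): Centre of the well's mouth at deck height, 60 mm above the table; axes those of the counting unit. Mouth 86 mm in diameter, narrowing to 71 mm at 38 mm depth (wall 12 degrees from the vertical). A pot slid over the near edge tips in and catches, leaning towards the well with its trailing foot edge still up on the deck, until it is pushed on and drops level onto the lift plate.
- well_seat (a point): Fixed point on the well's axis 38 mm below the deck: where the centre of a home pot's underside lies. A lift plate (52 mm disc) in the well starts an unknown 22 to 30 mm above this, so a pot merely dropped in stands proud, loose and off centre. The plate goes down stiffly under about 8 N, has no spring and stays where it is pushed.
- pot: Open tapered pot, slick white plastic (friction about 0.3 on the deck, plate and well), 0.1 to 0.2 kg, 44 mm high. Origin: centre of its underside; z out of its mouth. Outside 68 mm wide at the foot, 84 mm at 38 mm height, then a rim 93 mm wide from 38 to 44 mm height. Too wide to grasp across. Home, the rim's underside rests on the deck, a hard stop.
- pot_floor (a point): Centre of the pot's flat inner floor, 4 mm above its underside, 40 mm below its top; axes those of the pot. The floor is about 61 mm wide, the mouth 78 mm: closed fingertips can reach in to push the wall from inside or press on the floor.
- vial_a: Small amber vial with a blue cap, 20 mm across, 46 mm tall, standing on the table beyond the well end (+y) of the counting unit; origin at the centre of its underside. Leave it alone.
- vial_b: Small amber vial with an orange cap, 20 mm across, 46 mm tall, standing on the table behind the unit (its own +x side); origin at the centre of its underside. Leave it alone.
- vial_carton: Printed white cardboard carton 50 x 106 x 43 mm lying on the table to the right of the unit; origin at the centre of its underside. Leave it alone. (Not to be confused with the open brown shipping carton, about 185 x 250 mm and 126 mm tall, fixed on the table between the robot and the unit: an obstacle, centred about 0.37 m ahead of the robot, its far wall about 0.48 m ahead.)
- measure: Pocket tape measure 40 x 67 x 61 mm, standing on the table to the left of the unit; origin at the centre of its underside. Leave it alone.

How it is judged (in metres and radians):
At the end, for the whole second after the job is handed in: The pot is in the well with its underside at least 36 mm below the deck (rim within 2 mm of the deck), its axis within 3 mm of the well's and within 2 degrees of vertical, at rest and not touched (z of pot in the frame of well below -0.036 m and horizontal distance between pot and well below 0.003 m and angle between pot's own z axis and vertical below 0.035 rad and linear speed of pot below 0.02 m/s and contact force between pot and the arm below 0.2 N and contact force between pot and the fingers below 0.2 N).
It fails at once if the pot is lifted off the deck (its underside's centre more than 20 mm above deck level) (z of pot in the frame of well above 0.02 m).
It fails at once if the pot is tipped over (more than 57 degrees) (angle between pot's own z axis and vertical above 1 rad).
It fails at once if the pot is forced: the fingers press on it with more than 40 N (contact force between the fingers and pot above 40 N).
It fails at once if a vial, the carton or the tape measure is moved more than 25 mm (distance of any of vial_a, vial_b, vial_carton, measure from where it was at the start of the episode above 0.025 m).
It also fails if it takes over 53 s, if anything falls off the work surface, if the arm or the gripper's body presses on something with over 40 N, if the wrist force passes 120 N, or if a joint passes its speed limit or range.

## Working session

There is one attempt and no reset: what is moved stays moved. The work goes in short steps, each a Python script; the robot and the scene stay as the last script left them, time stands still between calls to the robot, and variables do not carry over. Pictures are saved under pics/ and viewed, and the job is handed in when it is done.

```bash
mkdir -p pics; ls; python3 - <<'E'
from bench import ctrl
import cv2
for n in("side","top"):
    im=ctrl.get_image(n); cv2.imwrite(f"pics/{n}0.png",im[:,:,::-1]); c=ctrl.camera_info(n); print(n,c)
s=ctrl.state(); print(s)
E
```

```text
pics
side {'fx': 403.0869189578943, 'fy': 403.0869189578943, 'cx': 271.1370705700627, 'cy': 213.0477048522041, 'dist': array([-0.06855245,  0.        ,  0.        ,  0.        ,  0.        ]), 'R': array([[-0.50966389,  0.86020533, -0.01701493],
       [ 0.38506537,  0.21037352, -0.89859203],
       [-0.76939417, -0.46453177, -0.43845507]]), 't': array([ 199.09555848, -153.81845308, 1539.60056373])}
top {'fx': 418.31153776723903, 'fy': 418.31153776723903, 'cx': 271.73829581076063, 'cy': 216.17428034722712, 'dist': array([0.04173719, 0.        , 0.        , 0.        , 0.        ]), 'R': array([[-1.22831880e-03, -9.99991129e-01,  4.02911193e-03],
       [-9.95892497e-01,  8.58487409e-04, -9.05394771e-02],
       [ 9.05352149e-02, -4.12377368e-03, -9.95884717e-01]]), 't': array([ 53.63045679, 545.82832643, 973.52471661])}
{'time': 0.1, 'joint_pos': array([-1.55170612e+00,  1.04681169e-01,  9.65401370e-02,  1.56388208e+00,
        8.25479067e-06,  1.35309251e+00]), 'qvel': array([ 0.00194495, -0.00165009,  0.00175399,  0.00073441,  0.00073398,
        0.00053913]), 'effort': array([ 6.81238787e-03, -5.58199275e+01,  5.04725325e+01,  1.29057019e-02,
       -3.22824853e-04, -3.73202226e-06]), 'tool_pos': array([ 140.75615081, -582.95216776,  230.57192972]), 'orientation': array([-3.14039660e+00, -2.73031950e-04,  2.36793856e-01]), 'contact_force': array([-1.06554559,  0.2478728 , -0.47025597]), 'ft_torque': array([ 0.03762837,  0.04247986, -0.00771256]), 'opening': 85.33966146926765}
```

View pics/side0.png

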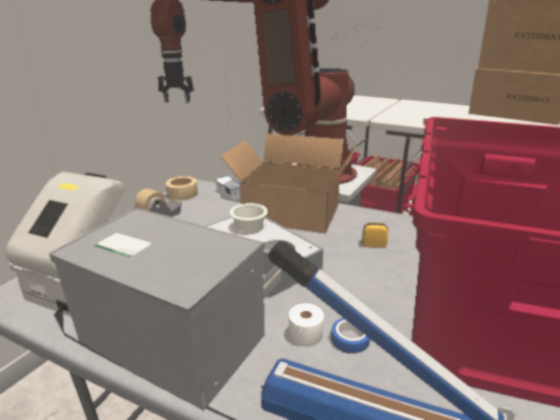

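View pics/top0.png

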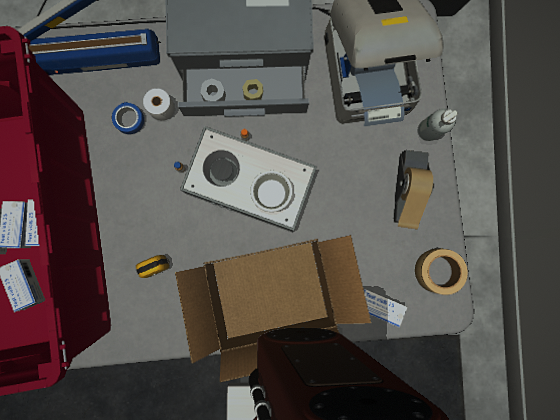

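Top view: the pot rim is near (272,191), the well near (221,167), the blue vial at (178,166), the orange vial at (246,133), and the tape measure at (153,266). Next I'll measure the deck region.

```bash
cat > h.py <<'E'
import numpy as np, cv2
from bench import ctrl
def K(c): return np.array([[c['fx'],0,c['cx']],[0,c['fy'],c['cy']],[0,0,1.]])
def ray(name,uv):
    c=ctrl.camera_info(name); p=cv2.undistortPoints(np.array(uv,float).reshape(-1,1,2),K(c),np.array(c['dist'])).reshape(-1,2)
    d=np.c_[p,np.ones(len(p))]@np.array(c['R']); o=-np.array(c['R']).T@np.array(c['t']); return o,d
def plane(name,uv,z):
    o,d=ray(name,uv); return o+d*((z-o[2])/d[:,2])[:,None]
def proj(name,X):
    c=ctrl.camera_info(name); r,_=cv2.Rodrigues(np.array(c['R'])); return cv2.projectPoints(np.array(X,float).reshape(-1,1,3),r,np.array(c['t']),K(c),np.array(c['dist']))[0].reshape(-1,2)
def circ(P):
    A=np.c_[P[:,:2],np.ones(len(P))]; s=np.linalg.lstsq(A,(P[:,:2]**2).sum(1),rcond=None)[0]; c=s[:2]/2; return c,np.sqrt(s[2]+c@c)
E
python3 - <<'E'
from h import *
im=cv2.imread('pics/top0.png'); cr=im[115:240,165:330]; cv2.imwrite('pics/z0.png',cv2.resize(cr,None,fx=4.8,fy=4.8,interpolation=cv2.INTER_CUBIC))
im=cv2.imread('pics/side0.png'); cr=im[190:290,200:330]; cv2.imwrite('pics/z1.png',cv2.resize(cr,None,fx=5,fy=5,interpolation=cv2.INTER_CUBIC))
im=cv2.imread('pics/top0.png')
g=cv2.cvtColor(im,6); m=np.zeros_like(g);m[115:240,170:325]=(g[115:240,170:325]>165)*255
n,l,st,ce=cv2.connectedComponentsWithStats(m); print(st[:6])
i=1+np.argmax(st[1:,4]); mm=(l==i).astype(np.uint8)*255
cs,_=cv2.findContours(mm,cv2.RETR_EXTERNAL,cv2.CHAIN_APPROX_NONE); c=max(cs,key=cv2.contourArea)
r=cv2.minAreaRect(c); b=cv2.boxPoints(r);print(b); P=plane('top',b,62);print(P,P.mean(0),[np.linalg.norm(P[k]-P[k-1]) for k in range(4)])
cv2.imwrite('pics/m0.png',cv2.resize(mm[115:240,165:330],None,fx=4.8,fy=4.8,interpolation=0))
E
```

```text
[[     0      0    560    420 229942]
 [   184    130    129     97   4700]
 [   258    180     27     27    558]]
[[183.3213  187.90045]
 [204.36201 128.98642]
 [312.75116 167.69681]
 [291.71045 226.61084]]
[[608.0766634  256.85057729  62.        ]
 [746.82995475 210.12103677  62.        ]
 [655.32305694 -42.06205051  62.        ]
 [518.4351783    7.47691915  62.        ]] [632.16621335 108.09662067  62.        ] [np.float64(264.99588152579366), np.float64(146.41081182417324), np.float64(268.27191775750373), np.float64(145.57609980432505)]
```

View pics/z0.png

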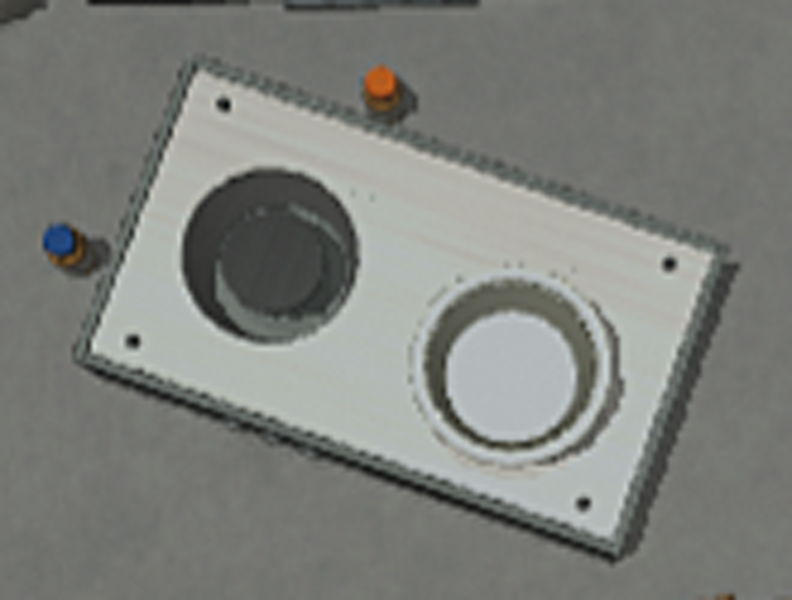

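View pics/m0.png

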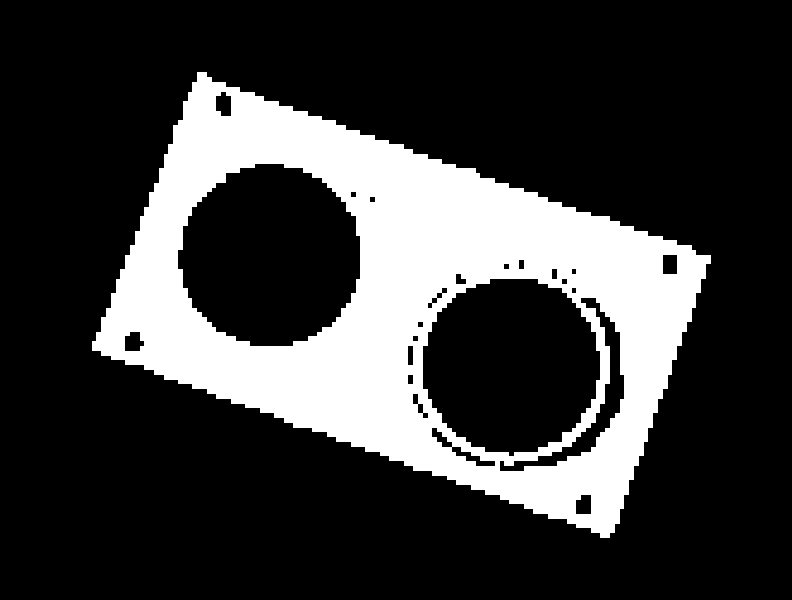

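View pics/z1.png

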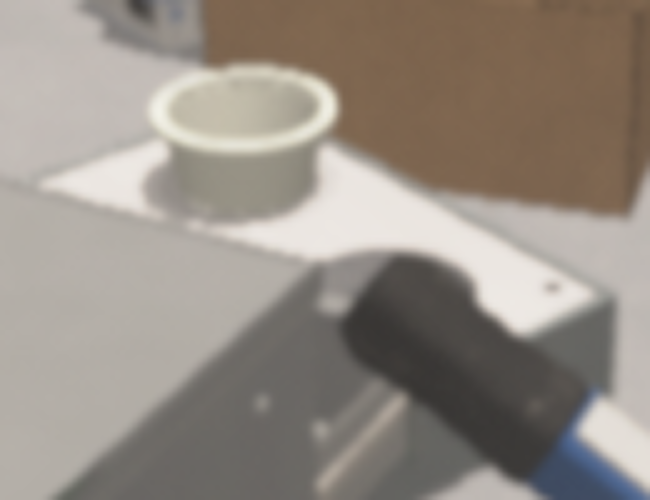

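```bash
cat >> h.py <<'E'
def deckmask(im):
    g=cv2.cvtColor(im,cv2.COLOR_BGR2GRAY); m=np.zeros_like(g);m[115:240,170:325]=(g[115:240,170:325]>165)*255
    return m
E
python3 - <<'E'
from h import *
im=cv2.imread('pics/top0.png'); m=deckmask(im)
cs,hh=cv2.findContours(m,cv2.RETR_CCOMP,cv2.CHAIN_APPROX_NONE)
for c in cs:
    if cv2.contourArea(c)>600 and cv2.contourArea(c)<2500:
        for z in(60,104): print(cv2.boundingRect(c),z,circ(plane('top',c.reshape(-1,2)[cv2.convexHull(c,returnPoints=False).ravel()],z)))
c=max(cs,key=cv2.contourArea); P=plane('top',cv2.boxPoints(cv2.minAreaRect(c)),62)
u=(P[0]+P[1]-P[2]-P[3])[:2];u/=np.linalg.norm(u); ctr=P.mean(0)[:2]; print(u,np.degrees(np.arctan2(u[1],u[0])),ctr,'well',ctr+68*u)
# pot floor bright disc
n,l,st,ce=cv2.connectedComponentsWithStats(m); i=[k for k in range(1,n) if 300<st[k,4]<1000][0]; print('pot floor',plane('top',ce[i:i+1],64))
# vials / measure
hsv=cv2.cvtColor(im,cv2.COLOR_BGR2HSV)
for nm,(x0,y0,x1,y1),z in(('a',(170,158,186,172),46),('b',(238,126,254,138),46),('meas',(130,250,175,280),61)):
    w=hsv[y0:y1,x0:x1]; mk=(w[...,1]>120)&(w[...,2]>90); v,uu=np.nonzero(mk); print(nm,plane('top',[[uu.mean()+x0,v.mean()+y0]],z))
E
```

```text
(252, 172, 39, 39) 60 (array([602.31061149,  54.91908291]), np.float64(44.43504825253844))
(252, 172, 39, 39) 104 (array([595.57345711,  55.02266244]), np.float64(42.39572557066414))
(201, 148, 40, 40) 60 (array([656.00966738, 171.41304508]), np.float64(45.93442331861293))
(201, 148, 40, 40) 104 (array([646.80802366, 166.17019676]), np.float64(43.826287623116066))
[0.33969534 0.94053553] 70.14168632136173 [632.16621335 108.09662067] well [655.26549652 172.05303643]
pot floor [[595.63339563  54.93175336  64.        ]]
a [[663.98899352 275.22317582  46.        ]]
b [[743.01990369 119.2244163   46.        ]]
meas [[428.70714442 330.62249639  61.        ]]
```

```bash
cat >> h.py <<'E'
WELL=np.array([655.6,171.7]); POT=np.array([595.6,55.0]); D=(WELL-POT)/np.linalg.norm(WELL-POT); YAW=np.arctan2(D[1],D[0])
def p3(xy,z): return [float(xy[0]),float(xy[1]),float(z)]
def rep():
    s=ctrl.state(); print(round(s['time'],2),s['tool_pos'].round(1),'F',s['contact_force'].round(1),'op',round(s['opening'],1)); return s
def snap(tag):
    a=cv2.cvtColor(ctrl.get_image('top'),4)[110:245,160:335]; b=cv2.cvtColor(ctrl.get_image('side'),4)[170:290,190:345]
    a=cv2.resize(a,(400,308),interpolation=cv2.INTER_CUBIC); b=cv2.resize(b,(398,308),interpolation=cv2.INTER_CUBIC)
    cv2.imwrite(f'pics/{tag}.png',np.hstack([a,b]))
E
python3 - <<'E'
from h import *
for y in(YAW,YAW-np.pi):
    print(y,ctrl.inverse_kinematics(p3(POT,200),[np.pi,0,y]),ctrl.inverse_kinematics(p3(WELL+20*D,30),[np.pi,0,y]))
q=ctrl.inverse_kinematics(p3(POT,200),[np.pi,0,YAW]); 
ctrl.gripper_to(0,30); rep()
ctrl.goto(p3(POT+5*D,200),[np.pi,0,YAW]); rep(); snap('s1')
E
```

```text
1.0959017482812374 [-0.12632336  0.09401634  0.02981649  1.50659648  0.          1.91936754] [0.08907751 0.43523811 0.11524099 1.25079921 0.         2.13476842]
-2.0456909053085557 [-0.12632336  0.09401634  0.02981649  1.50659648  0.         -1.22222511] [ 0.08907751  0.43523811  0.11524099  1.25079921  0.         -1.00682423]
0.87 [ 140.8 -583.3  231.4] F [0.  0.2 0. ] op -0.0
3.65 [598.   58.6 200. ] F [-0.   0.4 -0.2] op 0.5
```

View pics/s1.png

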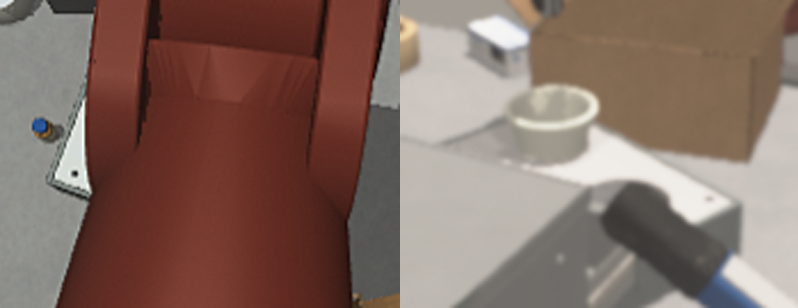

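The top view is now blocked by the arm, and the side crop shows the pot undisturbed. I'll go into the mouth and push in steps while monitoring the force.

```bash
python3 - <<'E'
from h import *
c=POT+5*D
ctrl.movel(p3(c,110),max_speed=150); ctrl.movel(p3(c,69),max_speed=50); s=rep(); snap('s2')
if abs(s['contact_force'][2])<5:
    for k in(15,30,45,60,75):
        ctrl.movel(p3(POT+(5+k)*D,69),max_speed=50); rep()
    snap('s3')
E
```

```text
5.47 [598.1  59.4  69.4] F [0.1 0.1 0.7] op -0.3
6.02 [604.8  73.1  68.9] F [-1.  -0.1 -0.1] op 0.4
6.47 [611.7  86.4  68.9] F [-0.7 -0.4  0.3] op -0.1
6.92 [618.5  99.8  68.9] F [-0.2 -0.2 -0.2] op -0.1
7.37 [625.4 113.1  68.9] F [ 0.1 -0.3  0.6] op 0.4
7.82 [632.2 126.5  69. ] F [-0.2 -0.2 -0.3] op 0.4
```

View pics/s2.png

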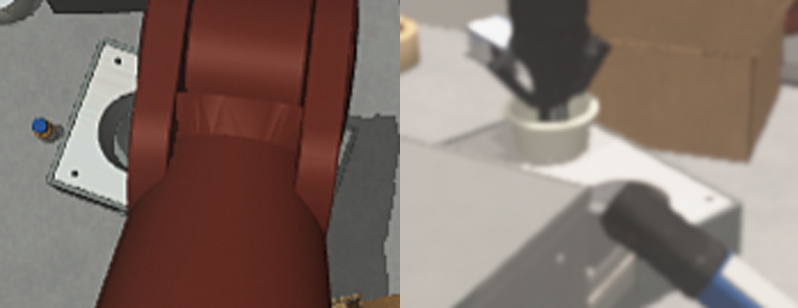

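View pics/s3.png

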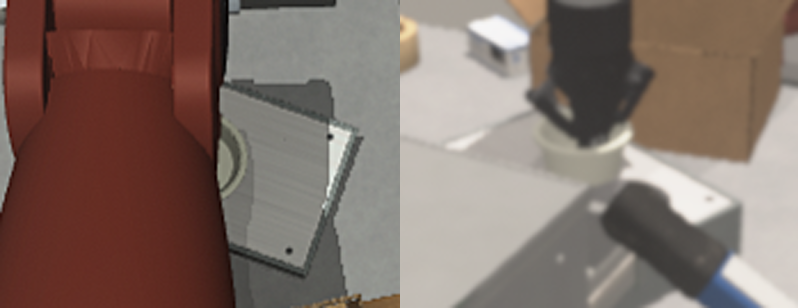

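The pot is sliding with the fingers and is still upright near the well edge. I'll keep pushing in small steps.

```bash
python3 - <<'E'
from h import *
for k in(-40,-30,-22):
    ctrl.movel(p3(WELL+k*D,69),max_speed=40); rep()
snap('s4')
for k in(-14,-7,0,5):
    ctrl.movel(p3(WELL+k*D,69),max_speed=35); s=rep()
    if np.linalg.norm(s['contact_force'])>12: print('stop');break
snap('s5')
E
```

```text
8.35 [637.4 136.4  69. ] F [-0.6 -1.2 -0.3] op -0.3
8.75 [641.9 145.3  69. ] F [0.2 0.4 0.9] op -0.2
9.1 [645.6 152.4  69. ] F [ 0.1 -0.6  0.7] op -0.1
9.57 [649.3 159.5  69. ] F [ 0.5  0.8 -0.8] op -0.1
9.93 [652.5 165.7  69. ] F [ 0.5 -0.6  0.4] op 0.1
10.28 [655.7 171.9  69. ] F [ 0.  -0.3 -0.3] op -0.2
10.57 [658.  176.4  69. ] F [-0.3 -0.3  0.4] op 0.2
```

View pics/s4.png

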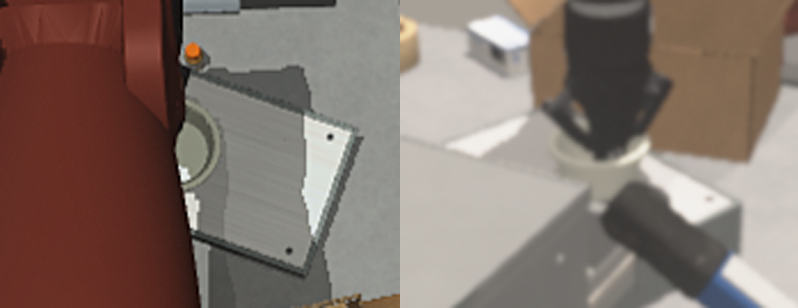

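View pics/s5.png

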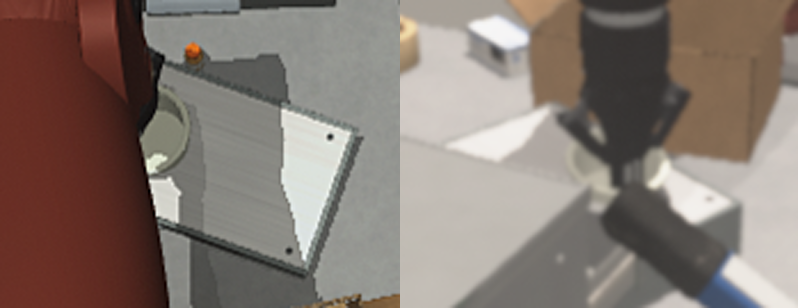

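The pot is now leaning into the well (top view shows its rim trailing at about (170,130)). Forces are low, so I'll push on.

```bash
python3 - <<'E'
from h import *
for k in range(7,22,2):
    ctrl.movel(p3(WELL+k*D,69),max_speed=25); s=rep()
    if np.linalg.norm(s['contact_force'])>12: print('stop');break
snap('s6')
E
```

```text
10.92 [658.8 178.   69. ] F [ 0.7 -0.5 -0.6] op -0.1
11.17 [659.7 179.8  69. ] F [-0.6 -0.4  0.7] op -0.1
11.42 [660.7 181.6  69. ] F [-0.1  0.5  0.2] op 0.1
11.67 [661.6 183.4  69. ] F [-1.1  0.2 -0. ] op -0.4
11.92 [662.5 185.2  69. ] F [-0.1  0.1 -0.2] op 0.3
12.17 [663.4 186.9  69. ] F [-0.4 -0.1  0.3] op -0.3
12.42 [664.3 188.7  69. ] F [ 1.4  0.8 -0.4] op 0.1
12.67 [665.3 190.5  69. ] F [ 0.4  0.3 -0.2] op 0.1
```

View pics/s6.png

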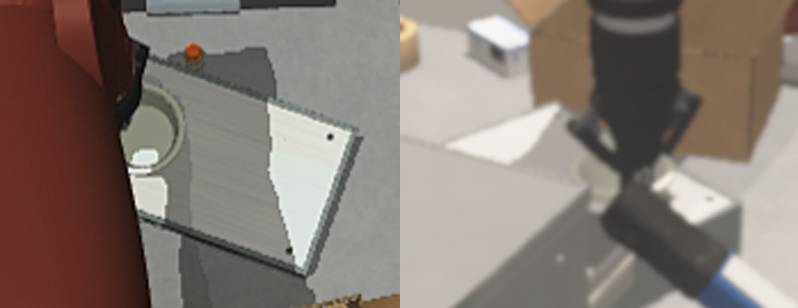

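```bash
python3 - <<'E'
from h import *
for k in range(23,38,1):
    ctrl.movel(p3(WELL+k*D,69),max_speed=25); s=rep()
    if np.linalg.norm(s['contact_force'][:2])>6: print('stop');break
snap('s7')
E
```

```text
13.02 [666.1 192.3  69. ] F [0.4 0.4 0.3] op -0.1
13.27 [666.6 193.1  69. ] F [-0.2  0.6 -0.1] op 0.2
13.52 [667. 194.  69.] F [-0.   0.1 -0.1] op -0.2
13.77 [667.5 194.9  69. ] F [-0.5  0.4 -0.6] op -0.1
14.02 [667.9 195.8  69. ] F [ 0.  -0.5 -0.5] op 0.2
14.27 [668.4 196.7  69. ] F [ 0.5 -0.2 -0.8] op 0.3
14.52 [668.9 197.6  69. ] F [ 0.1  0.  -0.4] op 0.1
14.77 [669.3 198.5  69. ] F [ 0.7 -0.2 -0.4] op -0.1
15.02 [669.8 199.3  69. ] F [-0.1 -0.4 -0.6] op 0.1
15.27 [670.2 199.9  68.9] F [-1.4 -1.  -0.6] op 0.2
15.52 [670.6 200.9  68.9] F [-1.5 -2.7 -0.7] op 0.1
15.77 [671.1 202.   69. ] F [ 0.2 -3.  -0.4] op -0.2
16.02 [671.6 202.9  69. ] F [-0.5 -2.5 -0.7] op 0.2
16.27 [672.1 203.8  69. ] F [-2.2 -2.6  0.5] op 0.1
16.52 [672.6 204.7  69.1] F [-1.9 -2.7 -0. ] op -0.1
```

View pics/s7.png

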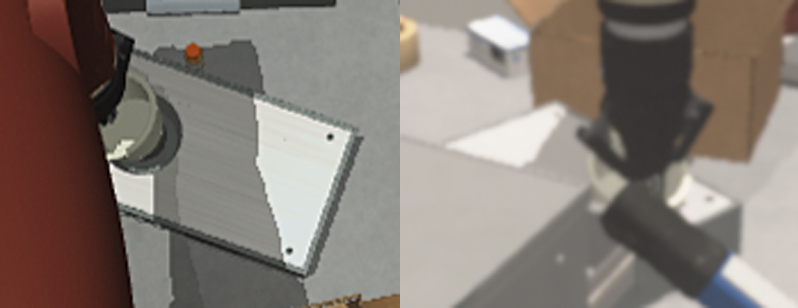

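A crescent of well now shows behind the pot, so its trailing foot is off the deck. I'll back off, withdraw and take an unobstructed picture.

```bash
python3 - <<'E'
from h import *
ctrl.movel(p3(WELL+18*D,69),max_speed=80); rep(); ctrl.movel(p3(WELL+10*D,150),max_speed=200)
ctrl.goto([560,-170,220],[np.pi,0,YAW-0.5]); rep(); snap('s8')
cv2.imwrite('pics/t8.png',cv2.cvtColor(ctrl.get_image('top'),4))
cv2.imwrite('pics/d8.png',cv2.cvtColor(ctrl.get_image('side'),4))
E
```

```text
17.0 [664.  187.7  69.2] F [ 0.2 -0.2  0.3] op -0.1
18.95 [ 560.3 -169.1  219.5] F [-0.9  0.2 -0.2] op 0.1
```

View pics/s8.png

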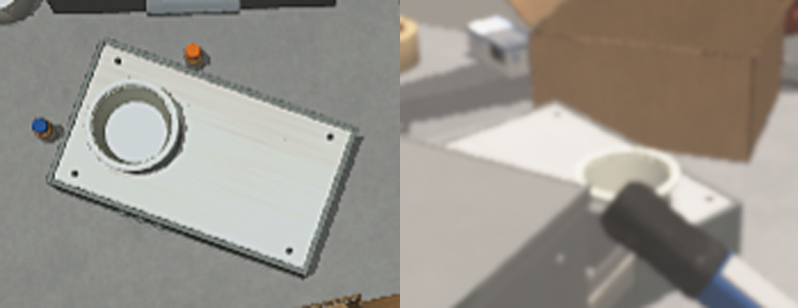

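The pot is in the well and standing proud. I'll measure the mouth and floor centres.

```bash
python3 - <<'E'
from h import *
im=cv2.imread('pics/t8.png'); m=deckmask(im)
cs,_=cv2.findContours(m,cv2.RETR_CCOMP,cv2.CHAIN_APPROX_NONE)
for c in cs:
    if 600<cv2.contourArea(c)<2500:
        Q=cv2.convexHull(c).reshape(-1,2); print(cv2.boundingRect(c),[circ(plane('top',Q,z)) for z in(90,104)])
n,l,st,ce=cv2.connectedComponentsWithStats(m)
for k in range(1,n):
    if 300<st[k,4]<1000: print(st[k],'floor',plane('top',ce[k:k+1],51)[0],plane('top',ce[k:k+1],64)[0])
cv2.imwrite('pics/z8.png',cv2.resize(im[130:215,180:265],None,fx=7,fy=7,interpolation=2))
E
```

```text
(no output)
```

View pics/z8.png

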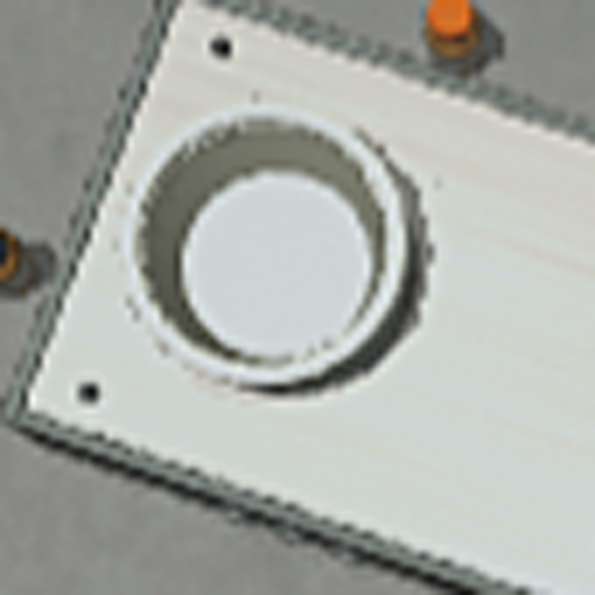

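```bash
python3 - <<'E'
from h import *
for z in(90,96,104): print('rim',z,plane('top',[[217.9,164.7]],z)[0])
for z in(46,52,64): print('floor',z,plane('top',[[219.7,167.6]],z)[0])
print('pred px of level centred pot rim/floor, floor z54',proj('top',[[*WELL,94],[*WELL,54]]))
b=np.array([[278-1,168],[181,263],[375,263],[278,358]])/7+[180,130]; print('floor diam',plane('top',b,52))
b=np.array([[265,102],[122,243],[408,243],[265,385]])/7+[180,130]; print('rim',plane('top',b,92))
E
```

```text
rim 90 [656.36185237 174.3447196   90.        ]
rim 96 [655.06427531 173.58775153  96.        ]
rim 104 [653.33417257 172.57846078 104.        ]
floor 46 [658.95239896 175.5999813   46.        ]
floor 52 [657.69753723 174.86951108  52.        ]
floor 64 [655.18781378 173.40857065  64.        ]
pred px of level centred pot rim/floor, floor z54 [[218.85728091 164.65550086]
 [220.94832467 168.31008518]]
floor diam [[690.05423326 175.45129018  52.        ]
 [657.73317824 207.19947739  52.        ]
 [657.78713374 142.43172082  52.        ]
 [625.63737643 174.54772735  52.        ]]
rim [[701.93484156 174.59630188  92.        ]
 [655.8403769  219.92366982  92.        ]
 [655.93000354 128.36210828  92.        ]
 [609.87307292 173.75681561  92.        ]]
```

The pot stands level, about 3 mm beyond centre. Now I'll press on the floor above the well's axis, guarded by force.

```bash
python3 - <<'E'
from h import *
ctrl.goto(p3(WELL,150),[np.pi,0,YAW]); ctrl.movel(p3(WELL,66),max_speed=100); rep()
z=66
while z>24:
    z-=1.0; ctrl.movel(p3(WELL,z),max_speed=20); s=ctrl.state(); f=s['contact_force']
    print(z,s['tool_pos'].round(1),f.round(1),round(s['time'],2))
    if f[2]>20 or np.linalg.norm(f)>24: print('stop'); break
snap('s9')
E
```

```text
21.5 [656.2 171.8  66.9] F [ 0.5 -1.   0.5] op -0.3
65.0 [655.9 171.7  65.5] [-0.4  0.3  0. ] 21.75
64.0 [655.6 171.7  63.9] [-0.2  0.1  0.5] 22.0
63.0 [655.5 171.7  62.9] [-0.1  1.   0.4] 22.25
62.0 [655.5 171.7  61.9] [-0.7 -1.3  0. ] 22.5
61.0 [655.5 171.7  60.9] [-0.5 -0.1  0.8] 22.75
60.0 [655.5 171.7  59.9] [ 0.2 -0.4  0.1] 23.0
59.0 [655.5 171.7  58.9] [ 0.1  0.1 -0.4] 23.25
58.0 [655.5 171.7  57.9] [-0.1 -0.   0.7] 23.5
57.0 [655.5 171.7  56.9] [-0.1  0.8 -0.9] 23.75
56.0 [655.6 171.7  55.9] [0.1 0.3 0. ] 24.0
55.0 [655.5 171.7  54.9] [ 0.4 -0.   1. ] 24.25
54.0 [655.6 171.7  53.9] [-0.4  0.2  0.5] 24.5
53.0 [655.7 171.7  53.2] [-0.5  0.9  1.2] 24.75
52.0 [655.8 171.7  52.5] [-1.9 -0.   4.1] 25.0
51.0 [655.9 171.8  51.5] [-1.5 -0.9  6.7] 25.25
50.0 [655.9 171.8  50.6] [-1.  -0.5  4.9] 25.5
49.0 [656.  171.7  49.6] [-0.3 -0.9  5.1] 25.75
48.0 [656.  171.7  48.6] [-0.3 -0.2  5.6] 26.0
47.0 [656.  171.7  47.6] [-0.6 -0.3  5.7] 26.25
46.0 [656.  171.7  46.6] [ 0.2 -0.7  4.8] 26.5
45.0 [656.1 171.7  45.6] [-0.7  0.4  4.8] 26.75
44.0 [656.1 171.8  44.6] [-0.8 -0.   5.3] 27.0
43.0 [
[... 243 characters left out ...]
 171.3  39. ] [-2.3 -1.9  8.2] 28.5
37.0 [656.2 171.1  38. ] [-1.9 -4.   8. ] 28.75
36.0 [656.1 170.9  37. ] [-2.4 -3.7  8.4] 29.0
35.0 [656.1 170.7  36.1] [-3.1 -5.1  9.1] 29.25
34.0 [656.2 170.7  35.1] [-1.9 -4.7  9.4] 29.5
33.0 [656.2 170.8  34.1] [-3.3 -4.5  9.2] 29.75
32.0 [656.2 170.7  33.2] [-2.4 -3.8  9.4] 30.0
31.0 [656.3 170.8  32.1] [-2.2 -4.5  7.4] 30.25
30.0 [656.2 170.8  31.2] [-2.1 -3.9  9.2] 30.5
29.0 [656.2 170.7  30. ] [-2.1 -4.7  8.4] 30.75
28.0 [656.2 170.7  29.1] [-1.8 -4.7  9.6] 31.0
27.0 [656.2 170.8  28.1] [-3.1 -5.   9.7] 31.25
26.0 [656.2 170.7  27.1] [-3.3 -4.5 10. ] 31.5
25.0 [656.2 170.7  26.1] [-1.9 -4.4  9.1] 31.75
24.0 [656.3 170.7  26.1] [-5.7 -5.7 14.9] 32.0
```

View pics/s9.png

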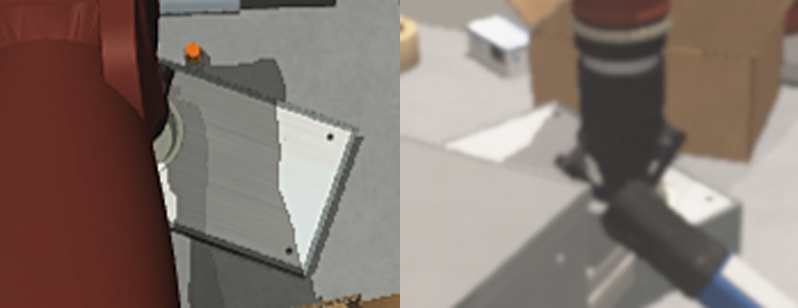

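The tip has reached 26.1 mm with the force rising and no further travel, which is the expected floor height (26 mm). I'll add one slight extra press, then withdraw and check.

```bash
python3 - <<'E'
from h import *
ctrl.movel(p3(WELL,23),max_speed=20); rep()
ctrl.movel(p3(WELL,27),max_speed=20); rep(); ctrl.movel(p3(WELL,150),max_speed=100); 
ctrl.goto([560,-170,220],[np.pi,0,YAW-0.5]); rep()
t=cv2.cvtColor(ctrl.get_image('top'),4); d=cv2.cvtColor(ctrl.get_image('side'),4)
cv2.imwrite('pics/t10.png',t);cv2.imwrite('pics/d10.png',d)
cv2.imwrite('pics/z10.png',np.hstack([cv2.resize(t[130:215,180:265],(400,400),interpolation=2),cv2.resize(d[190:270,245:325],(400,400),interpolation=2)]))
g=cv2.cvtColor(t,6)
print('pred rim/floor px',proj('top',[[*WELL,66],[*WELL,26]]))
E
```

```text
32.35 [656.3 170.7  26. ] F [-9.1 -6.3 22.3] op -0.1
32.7 [655.4 171.7  26.5] F [-0.3 -0.6 -0.2] op -0.1
35.44 [ 560.3 -169.1  219.7] F [-0.1  0.1  0.5] op 0.1
pred rim/floor px [[220.33921506 167.2454895 ]
 [222.31301675 170.69538568]]
```

View pics/z10.png

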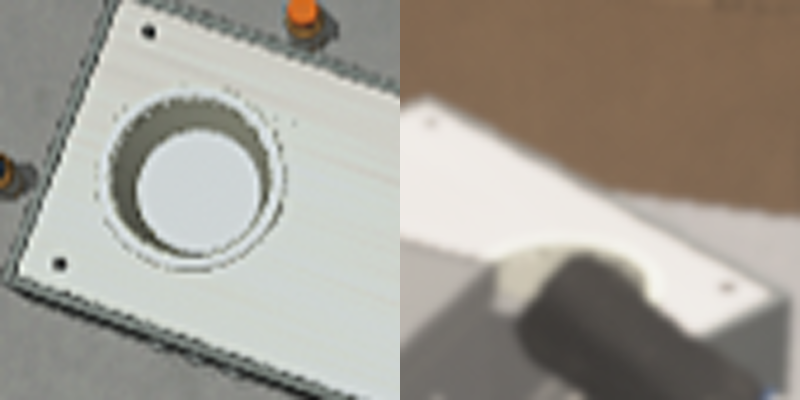

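View pics/t10.png

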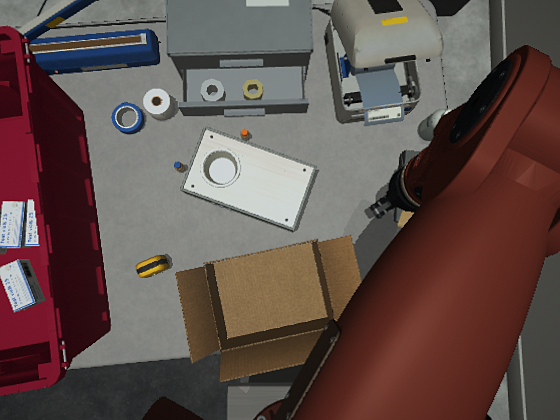

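The rim looks flush with no crescent or one-sided shadow, and the vials are unmoved. One numeric check on centring and tilt before handing in.

```bash
python3 - <<'E'
from h import *
t=cv2.imread('pics/t10.png'); g=cv2.cvtColor(t,6)[140:200,190:250]
up=cv2.resize(g,None,fx=8,fy=8,interpolation=2)
def px(c): return (c+0.5)/8-0.5+[190,140]
for th in(140,155,165,175,190):
    m=(up>th).astype(np.uint8)*255
    n,l,st,ce=cv2.connectedComponentsWithStats(m); 
    for k in range(1,n):
        if 15000<st[k,4]<60000:
            c=cv2.findContours((l==k).astype(np.uint8),0,1)[0][0]; Q=px(cv2.convexHull(c).reshape(-1,2).astype(float)); print(th,'floor',circ(plane('top',Q,26)))
    n,l,st,ce=cv2.connectedComponentsWithStats(255-m)
    for k in range(1,n):
        if 20000<cv2.convexHull(np.argwhere(l==k)[:, ::-1].astype(np.int32)).shape[0]*0+st[k,2]*st[k,3]<200000:
            Q=px(cv2.convexHull(np.argwhere(l==k)[:,::-1].astype(np.int32)).reshape(-1,2).astype(float)); print(th,'mouth',circ(plane('top',Q,66)))
print(WELL)
a=cv2.imread('pics/top0.png')
for nm,(x0,y0,x1,y1) in(('a',(170,158,186,172)),('b',(238,126,254,138)),('meas',(130,250,175,280))): print(nm,cv2.absdiff(a,t)[y0:y1,x0:x1].mean())
E
```

```text
140 mouth (array([687.40986688, 234.84557239]), np.float64(34.69681700205046))
140 mouth (array([656.0739461, 172.7534654]), np.float64(39.613621989290145))
155 mouth (array([687.07617521, 234.60131571]), np.float64(35.03663630949382))
155 mouth (array([656.07589521, 172.691798  ]), np.float64(39.9734651360109))
165 mouth (array([687.15336902, 234.60624485]), np.float64(34.976258827240436))
165 mouth (array([656.1420838 , 172.75768001]), np.float64(40.257598114729234))
175 mouth (array([686.60415888, 235.87760518]), np.float64(35.25398071658969))
175 mouth (array([656.19904059, 172.69876025]), np.float64(40.52065998762358))
190 floor (array([656.70740077, 172.82560688]), np.float64(30.875588490104786))
190 mouth (array([686.79231684, 235.86941768]), np.float64(35.0702595889375))
190 mouth (array([656.26253101, 172.62624155]), np.float64(41.01274953808033))
190 mouth (array([652.75104916, 169.6485681 ]), np.float64(44.7811489829542))
[655.6 171.7]
a 17.694940476190474
b 18.666666666666668
meas 17.12962962962963
```

```bash
python3 - <<'E'
from h import *
rep(); ctrl.sign_off()
E
```

```text
35.54 [ 560.3 -168.9  219.6] F [0.1 0.1 0.6] op -0.1
the job is handed in; nothing more can be done
```

I slid the pot along the deck with closed fingertips pushing from inside. It tipped into the well, and I pressed its floor down to the hard stop. I then withdrew the arm and handed the job in at about 35.5 s. No verdict was reported.

**Last checks:**
- **Depth:** while pressing, the fingertips stopped at 26.0 mm above the table, which is the expected floor height for a home pot. The peak upward force was about 22 N (about 25 N in total).
- **Centring:** after the release, the pot's mouth and floor centres were each about 1.1–1.6 mm from my measured well centre. The camera calibration is good to about 2 mm.
- **Tilt:** the mouth and floor centres agreed to about 0.6 mm over the 40 mm depth, so the lean is under about 1 degree.
- **Rim:** it looks flush with the deck all round in the top view.
- **Surrounding items:** the two vials and the tape measure look unmoved in the final top view. A pixel comparison there was inconclusive because the brightness had changed between pictures. I did not measure the printed carton; the arm hid its area in the final top view.
- **Earlier disagreement:** a rough reading by eye of the same picture had suggested a larger lean of about 3.5 degrees; the contour fit did not bear that out.

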